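Lock the polishing turntable with its bayonet bolt

ROBOT

A 6-joint arm with a two-finger parallel gripper is mounted at the origin on the work surface. World frame = base frame: x ahead of the robot, y to its left, z up, the work surface at z = 0. Lengths are in mm, angles in rad, forces in N, time in s.
With the tool pointing down it reaches from about 375 to 975 mm from the base axis. Payload 3.8 kg.
Tool frame: the origin (TCP) lies midway between the tips of the shut fingers; the grasp point (between the pads) lies 19 mm behind it; z points along the fingers, y is the line along which they close (so a half turn about z gives the same grasp; the last joint's range is limited). The gripper opens to 85 mm and grips with 20 to 120 N. Pads are 22 mm wide; open, the fingers measure 114 mm over their backs; the gripper's body (76 mm by 85 mm) begins 54 mm behind the grasp point. The pads swing forward as they close: fully open they stand 13 mm farther back than shut.
Start: joints at [-1.178, 0.264, 1.604, -0, 1.274, -0.037], TCP at [281.259, -613.605, 231.28] pointing down, gripper open.
Joint ranges: [-2.63, 2.63], [-0.94, 2.18], [0.31, 2.57], [-1.31, 4.45], [0, 2.66], [-2.55, 2.55]. Speed limits (rad/s): [2.57, 2.57, 3.14, 3.14, 3.14, 3.14].

INTERFACE

Orientations are given as a rotation vector (axis times angle).
In Python, from cell import get_obs, eyes, sign_off gives the robot as it stands.
- The arm moves only by the tool move_arm, never from a script. Its argument "targets" is a list of rows, each an object with "claw": the finger opening in cm, from 0 to 8.54; "translation": the shift along the tool's x, y, z in cm, a list of three; "yaw": the turn about the tool's z in rad. A call has 1 to 12 rows; each row shifts and turns the commanded pose from where the row before left it, along the tool's axes as they then stand; what a row does not reach is not made up. A row lasts 1/12 s, in which the tool goes at most 41.7 mm and 7.16 degrees, less where a joint would pass 70% of its speed; a pose out of reach is approached as far as the arm can. A call is refused whole if a number of a shift passes 4.17 or a number of a turn 0.125, either way. A call with a gripper value outside its range is refused whole. The fingers move at their own pace and stop on an object; "force" is the grip in N (left out, the last holds). Time passes only in rows, so rows that do not move let the fingers close. It gives the time, the measured TCP pose, the force, the opening and the grip force at its end, in the units of the state.
- get_obs(): the state, without advancing time (a new reading comes with each control period).
- eyes.grab_frame(name): name is "scene" or "top" or "wrist"; returns a dict with "frame" (480x640x3 uint8, red, green, blue), "fx", "fy", "cx", "cy" (pixels), "rvec" (rotation vector, rad) and "tvec" (3), from world to camera coordinates, as OpenCV has them. Camera axes: x right, y down, z forward; pixel columns grow to the right and rows downward; lengths in mm; the calibration is good to about 2 mm. A picture is of the moment at which its call begins. There is no depth.
- sign_off(): hands the job in; it is judged then, once.
The state is a dict: "clock": time; "joints": joint angles; "dq": joint speeds; "joint_torque": joint torques, N m; "eef_pos": TCP position; "tool_rot": TCP orientation; "ft_force": force on the tool from outside, world axes, zero at the start; "wrist_torque": the same for the moment, N m; "finger_gap": finger opening in mm; "gripper_force": force on a finger pad.
Only numpy, scipy, OpenCV 4.12 (cv2) and the standard library are available. Lean on these libraries where they do the work, as an engineer would, in place of code of your own. Each camera call takes 0.05 s, during which the arm holds its last target. There are 200 camera calls.

TASK

The turntable under the clamped cavity block stands on its index, but its locking bolt is drawn back. Push the black ball handle along the slot until the bolt is fully home in the turntable's rim, then turn the corner: swing the handle over sideways and down in the notch as far as it goes, and come away. Work only by pushing with the fingertips or the outside of the fingers, never taking the ball between the fingers, and leave the jaws, tools and containers round about where they lie.

Things in the scene. Friction and masses are not known exactly. Their poses are not given: they have to be found in the camera images.
- turntable: Index turntable fixed to the bench, with a barrel beside its disc in which the locking bolt slides. Origin: on the bench surface under the barrel's axis, straight below the ball handle when the bolt is home and the handle upright. y axis: level, along the barrel towards the disc, the way the bolt is pushed in. x axis: level, the way the handle swings down. z up.
- disc (a point): Middle of the turntable's steel disc, on its top face: disc 160 mm across, top 56 mm above the bench, 130 mm from the turntable's origin along its y. A dull steel cavity block 62 x 76 x 36 mm is strapped on it; the strap studs reach 114 mm above the bench.
- barrel (a point): Point on the axis of the steel barrel (34 mm across, level, axis 40 mm and top 57 mm above the bench), 40 mm above the turntable's origin. The barrel runs from 65 mm behind this point (away from the disc) to 28 mm ahead. The L slot, 13 mm wide, runs along its top from the outer end to this point and there turns down the +x side as a notch.
- knob (a point): Centre of the smooth polished black ball (friction about 0.3), 25 mm across, on the handle: a 9 mm steel stem that stands out of the slot. Ball centre 46 mm from the barrel's axis: 86 mm above the bench with the handle upright, 46 mm when it is fully down and then 46 mm out to the +x side of the barrel's axis.
- bolt (a joint): How far the bolt is pushed in, m: 0 = fully drawn back, 0.0465 = fully home against the end of the slot. It stays where it is left (about 3 N of friction). The handle can leave the straight slot only beyond about 0.043.
- handle (a joint): Swing of the handle about the barrel's axis, rad: 0 = upright, growing as the ball swings over to the turntable's +x side; 1.43 = lying at the bottom of the notch. It stays at any angle (about 1 N at the ball moves it); in the straight slot it has about 0.1 rad of play.
- soft_jaw_a: Loose aluminium soft jaw, an L section 90 x 34 x 26 mm lying on its 6 mm flange, on the bench on the turntable's +x side. To be left alone. Origin: centre of its underside, x along its length.
- soft_jaw_b: The second, equal soft jaw, on the bench on the turntable's -x side. To be left alone. Origin: centre of its underside, x along its length.
- stone_holder: Brown bakelite stone holder, about 180 mm long and 15 mm thick with a steel clamp and a polishing stone at one end, lying on the bench behind the barrel's outer end. To be left alone. Origin: underside, x along it towards the stone.
- paste_jar: Small amber jar of polishing paste, 40 mm across and 32 mm high, on the bench. To be left alone. Origin: centre of its underside.
- brush: Brush, 150 mm long, lying on the bench on the turntable's -x side. To be left alone. Origin on its underside, x along it.
- oil_bottle: White bottle, 52 mm across and 125 mm high, standing on the bench away from the barrel. To be left alone. Origin: centre of its underside.
- stone_tray: Wooden tray with polishing stones, 100 x 140 x 28 mm, on the bench away from the barrel. To be left alone. Origin: centre of its underside.

How it is judged:
By the outcome, as a careful person would: the job done as asked, in the order asked, and still so for the second after the job is handed in, with the robot touching nothing.
It also fails if it takes over 42 s, if anything falls off the work surface, if the arm or the gripper's body presses on something with over 40 N, if the wrist force passes 120 N, or if a joint passes its speed limit or range.

## Working session

There is one attempt and no reset: what is moved stays moved. The work goes in short steps, Python scripts to look and compute and a tool call to move; the robot and the scene stay as the last step left them, time stands still between calls to the robot, and variables do not carry over. Pictures are saved under pics/ and viewed, at most 10 in all, crops included, and the job is handed in when it is done.

Besides the shell and the picture viewer there is one more tool, called after "Call:" as name(argument=value, ...) on one line, values as JSON. move_arm: Moves the arm, as the interface text tells. Its arguments: {"type":"object","properties":{"targets":{"type":"array","items":{"type":"object","properties":{"claw":{"type":"number"},"translation":{"type":"array","items":{"type":"number"}},"yaw":{"type":"number"}}}},"force":{"type":"number"}},"required":["targets"]}

```bash
mkdir -p pics; cat > h.py <<'E'
import cv2,numpy as np
from cell import get_obs,eyes,sign_off
def grab(n,f):
    d=eyes.grab_frame(n); cv2.imwrite(f,cv2.cvtColor(d['frame'],cv2.COLOR_RGB2BGR)); 
    np.savez(f[:-4]+'.npz',**d); return d
def cam(d):
    R=cv2.Rodrigues(np.array(d['rvec'],float))[0]; t=np.array(d['tvec'],float).ravel(); return R,-R.T@t
def ray(d,u,v):
    R,c=cam(d); return c,R.T@np.array([(u-d['cx'])/d['fx'],(v-d['cy'])/d['fy'],1.])
def onz(d,u,v,z):
    c,r=ray(d,u,v); return c+r*(z-c[2])/r[2]
def tri(l):
    A=0;b=0
    for d,u,v in l:
        c,r=ray(d,u,v); r=r/np.linalg.norm(r); P=np.eye(3)-np.outer(r,r); A=A+P;b=b+P@c
    return np.linalg.solve(A,b)
def load(f): return {k:v for k,v in np.load(f).items()}
E
python3 - <<'E'
from h import *
for n in('scene','top'):
    d=grab(n,f'pics/{n}0.png'); print(n,cam(d)[1],d['fx'])
o=get_obs();print(o['tool_rot'],o['clock'],cv2.Rodrigues(np.array(o['tool_rot']))[0].round(3))
E
```

```text
scene [1116.49621331 -577.33090228 1170.29554693] 622.7446572947802
top [ 259.8131456   -52.16703583 1663.39486829] 566.5414043466457
[-3.06735298e+00 -6.69515676e-01  5.63200534e-04] 0.1 [[ 0.909  0.417 -0.001]
 [ 0.417 -0.909  0.002]
 [ 0.    -0.002 -1.   ]]
```

View pics/scene0.png

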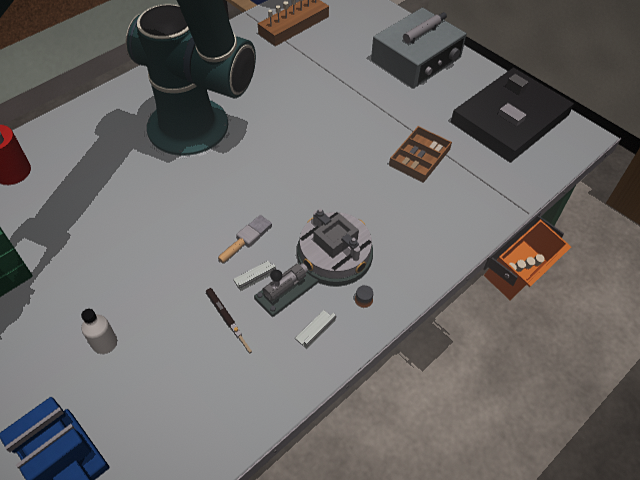

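View pics/top0.png

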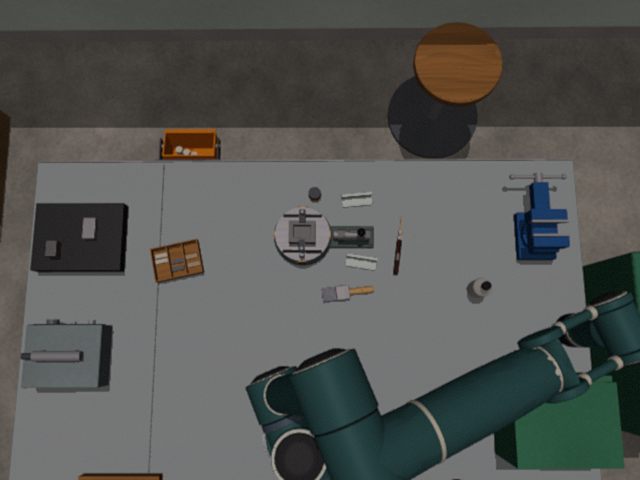

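The top view shows the disc at about (303,235), the barrel to its right and the ball at about (361,233). In the scene view the ball is near (276,273). Next I'll measure both more finely.

```bash
python3 - <<'E'
from h import *
s=load('pics/scene0.npz');t=load('pics/top0.npz')
def crop(d,x,y,w,h,k): return cv2.resize(d['frame'][y:y+h,x:x+w],None,fx=k,fy=k,interpolation=cv2.INTER_CUBIC)
a=crop(t,265,170,150,100,5);b=crop(s,230,200,150,100,5)
cv2.imwrite('pics/c0.png',cv2.cvtColor(cv2.resize(np.vstack([a,b]),(600,800))[:, :],cv2.COLOR_RGB2BGR))
im=np.vstack([crop(t,265,180,150,90,4),crop(s,235,225,150,60,4)]);print(im.shape)
cv2.imwrite('pics/c0.png',cv2.cvtColor(im,cv2.COLOR_RGB2BGR))
for n,d,x,y in(('s',s,276,273),('t',t,361,233)):
    p=d['frame'][y-9:y+10,x-9:x+10].max(2); print(n); print('\n'.join(' '.join('%3d'%q for q in r) for r in p))
print(tri([(s,276,273),(t,361,233)]),onz(t,303,235,56),onz(t,361,233,86))
E
```

```text
(600, 600, 3)
s
183 181 184 183 165 131 195 147 148 148 148 149 149 148 150 149 147 149 148
183 165 184 139 191 186 186 190 145 149 149 150 149 149 149 148 149 149 148
185 133 178 182 184 190 171 175 127 149 151 147 149 148 149 149 148 149 148
178 181 183 190 177 180 110  60  92 154 152 150 149 147 149 148 147 148 149
182 189 190 179 125  54  66  84  60 147 159 156 152 149 149 148 149 148 149
193 179 177  70  72  72  51  65  49  98 137 138 146 155 151 149 149 149 152
188  68  71  82  74  66  42  34  33  29  23  34  93 139 156 151 151 152 144
 72  73  85  74  55  40  38  37  39  39  36  35  24  58 138 156 156 145 107
 80  71  68  68  40  35  39  40  43  42  41  38  36  26  54 159 149  97  84
 58  76  89  57  36  38  40  42  45  48  46  40  37  34  22 146 107  77  90
 83  81  89  41  35  40  38  41  44  48  44  41  40  36  28  74  90  92  66
 81  81  93  43  34  37  39  40  43  45  44  40  40  36  31  70  76  58  74
 79 128 135  62  33  37  38  39  41  42  41  38  38  37  31  47  61  87 124
111 155 162 113  34  33  38  37  39  39  38  38  38  34  29  73 111 129 136
155 152 155 166  55 
[... 1234 characters left out ...]
  8  13  30  59  80  94  93  95  91  75
 92  91  93  92  79  60  52  38  28  25  28  37  63  82  91  93  92  90  76
 71  69  72  67  56  44  42  44  38  44  42  41  51  72  79  81  81  80  73
 58  55  56  54  52  41  39  41  39  40  41  38  47  53  60  60  59  61  69
 47  47  47  47  43  41  38  33  41  37  38  37  43  48  46  45  46  52  64
 37  36  37  36  37  32  32  34  33  30  33  31  34  33  32  29  35  52  67
 36  32  35  38  35  32  37  37  36  34  33  31  28  27  26  29  38  56  66
 36  36  36  35  37  37  36  39  34  38  35  36  33  36  35  36  42  63  67
[ 558.22526388 -163.04772199   89.38089099] [559.04904643   1.52582926  56.        ] [ 558.55794997 -163.75572624   86.        ]
```

View pics/c0.png

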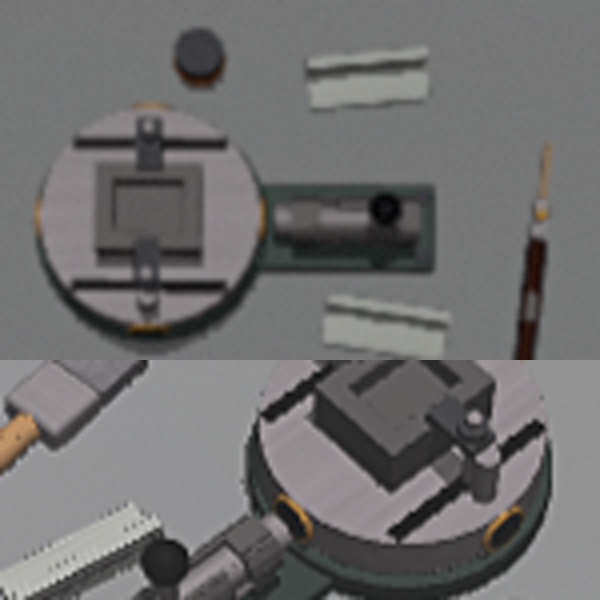

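The crops show the disc centre at about crop (151,213), the ball at (385,210), and the barrel running level to the right. So turntable y ≈ world +y and the handle swings to world +x. I'll refine the numbers by triangulation.

```bash
python3 - <<'E'
from h import *
s=load('pics/scene0.npz');t=load('pics/top0.npz')
print('ball',tri([(s,275.9,275.2),(t,361,232)]),onz(t,361,232,86))
f=t['frame']; g=f.astype(int)
# disc top face: bright pinkish
m=((g.max(2)>100)&(g[...,0]-g[...,1]>=4)).astype(np.uint8); m[:, :270]=0;m[:,334:]=0;m[:200]=0;m[266:]=0
c=max(cv2.findContours(m,0,1)[0],key=cv2.contourArea); e=cv2.fitEllipse(cv2.convexHull(c)); print(e,onz(t,*e[0],56))
# barrel profile columns
for u in (337,343,349,355,366): print(u,f[218:254,u].max(1))
px=lambda u,v:(265+u/4,180+v/4)
for n,u,v,z in(('plate',435,185,10),('plate',433,271,10),('jawa',365,80,20),('jawb',385,325,20),('holder',540,200,15),('jar',199,55,32)): print(n,onz(t,*px(u,v),z).round(1))
print('bottle',onz(t,485,286,125))
E
```

```text
ball [ 561.07362971 -164.35467578   86.03328436] [ 561.44107128 -163.80433812   86.        ]
((288.5360412597656, 233.22882080078125), (31.383920669555664, 37.438072204589844), 0.7253456115722656) [564.42377672  43.3364706   56.        ]
337 [118 118 118 117 119 119 119 109  75  67  70  68  71  83  98 112 119 106
  93  69  48  33  31  45  62  68  68  72  56  49  89 116 120 118 118 120]
343 [121 119 118 119 117 120 118 109  72  68  62  57  74  91  92  93  94  90
  81  68  55  44  30  29  34  37  50  64  57  46  88 114 121 120 120 120]
349 [120 118 118 118 119 119 120 109  76  69  69  62  57  66  91 121 129 116
  91  71  58  46  43  38  33  36  50  68  59  48  85 118 121 119 115 126]
355 [117 117 119 117 118 118 120 108  75  68  65  59  78  81  84 118 131 116
  92  67  54  47  36  38  35  35  50  66  60  49  87 115 122 121 118 113]
366 [117 119 118 117 118 120 119 109  85  71  67  56  67  89  91  90  93  94
  91  79  60  46  32  26  35  39  47  67  63  51  84 117 122 119 121 120]
plate [ 593.2 -207.4   10. ]
plate [ 528.5 -204.5   10. ]
jawa [ 671.3 -156.    20. ]
jawb [ 487.  -167.7   20. ]
holder [ 580.6 -284.3   15. ]
jar [688.  -32.3  32. ]
bottle [ 403.71587116 -494.09594588  125.        ]
```

Call:
move_arm(targets=[{"claw":0,"translation":[1.5,-0.9,0],"yaw":0},{"claw":0,"translation":[3,-1.8,0],"yaw":0},{"claw":0,"translation":[3.5,-2.1,0],"yaw":0},{"claw":0,"translation":[3.5,-2.1,0],"yaw":0},{"claw":0,"translation":[3.5,-2.1,0],"yaw":0},{"claw":0,"translation":[3.5,-2.1,0],"yaw":0},{"claw":0,"translation":[3.5,-2.1,0],"yaw":0},{"claw":0,"translation":[3.5,-2.1,0],"yaw":0},{"claw":0,"translation":[3.5,-2.1,0],"yaw":0},{"claw":0,"translation":[3.5,-2.1,0],"yaw":0},{"claw":0,"translation":[3.5,-2.1,0],"yaw":0},{"claw":0,"translation":[3.0,-1.8,0],"yaw":0}])

```text
clock: 1.1
eef_pos: [539.0, -235.0, 231.0]
tool_rot: [-3.068, -0.671, -0.0]
ft_force: [0.8, 0.5, 1.1]
finger_gap: 0.2
gripper_force: 0.0
```

Call:
move_arm(targets=[{"claw":0,"translation":[1.5,-0.9,0],"yaw":0},{"claw":0,"translation":[0,0,2],"yaw":0.107},{"claw":0,"translation":[0,0,2],"yaw":0.107},{"claw":0,"translation":[0,0,2],"yaw":0.107},{"claw":0,"translation":[0,0,0],"yaw":0.109},{"claw":0,"translation":[0,0,0],"yaw":0},{"claw":0,"translation":[0,0,0],"yaw":0}])

```text
clock: 1.68
eef_pos: [548.0, -223.2, 171.0]
tool_rot: [-3.141, -0.005, 0.001]
ft_force: [-0.3, 0.2, 0.5]
finger_gap: 0.2
gripper_force: 0.0
```

```bash
python3 - <<'E'
from h import *
d=grab('wrist','pics/w1.png');o=get_obs();print(o['eef_pos'],o['ft_force'],o['finger_gap'],cv2.Rodrigues(np.array(o['tool_rot']))[0].round(3),cam(d)[1])
E
```

```text
[ 548.4472301  -223.61055978  171.73414246] [-0.33576608 -0.12055762  0.23314011] -0.1928060716191 [[ 1.     0.003  0.001]
 [ 0.003 -1.    -0.   ]
 [ 0.001  0.    -1.   ]] [ 622.08432872 -223.70689113  313.24658036]
```

View pics/w1.png

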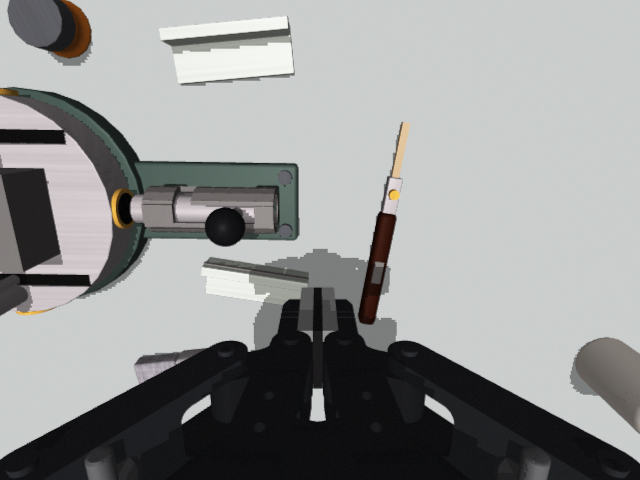

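Wrist view: ball at (225,227), barrel's outer end near column 278, plate corners at (298,164) and (298,240), plate's upper edge starting at (137,161).

```bash
python3 - <<'E'
from h import *
w=load('pics/w1.npz');t=load('pics/top0.npz')
g=w['frame'].max(2); m=(g<45).astype(np.uint8); m[:200]=0;m[255:]=0;m[:,:195]=0;m[:,260:]=0
c=max(cv2.findContours(m,0,1)[0],key=cv2.contourArea);(u,v),r=cv2.minEnclosingCircle(c);print(u,v,r)
print(onz(w,u,v,86),tri([(w,u,v),(t,361,232)]))
for u,v,z in((298,164,10),(298,240,10),(137,161,10),(278,208,40),(121,208,40)): print(onz(w,u,v,z).round(1))
E
```

```text
225.0 226.5 20.304039001464844
[ 561.09837513 -165.41128072   86.        ] [ 561.21634014 -164.49488178   84.85470363]
[ 593.1 -208.3   10. ]
[ 529.  -207.6   10. ]
[595.  -78.8  10. ]
[ 563.3 -194.4   40. ]
[562.9 -76.4  40. ]
```

Call:
move_arm(targets=[{"claw":0,"translation":[1.26,-1.86,2],"yaw":0},{"claw":0,"translation":[0,0,2.5],"yaw":0},{"claw":0,"translation":[0,0,2.5],"yaw":0},{"claw":0,"translation":[0,0,1.5],"yaw":0},{"claw":0,"translation":[0,0,1.0],"yaw":0},{"claw":0,"translation":[0,0,0],"yaw":0}])

```text
clock: 2.23
eef_pos: [559.5, -204.8, 74.5]
tool_rot: [-3.14, -0.002, 0.005]
ft_force: [-0.8, 0.3, 0.4]
finger_gap: 0.1
gripper_force: 0.0
```

Call:
move_arm(targets=[{"claw":0,"translation":[0,-0.6,0],"yaw":0},{"claw":0,"translation":[0,-0.4,0],"yaw":0},{"claw":0,"translation":[0,-0.4,0],"yaw":0},{"claw":0,"translation":[0,-0.4,0],"yaw":0},{"claw":0,"translation":[0,-0.4,0],"yaw":0},{"claw":0,"translation":[0,-0.4,0],"yaw":0}])

```text
clock: 2.73
eef_pos: [562.0, -179.8, 77.8]
tool_rot: [3.14, 0.0, 0.005]
ft_force: [0.5, -2.8, 2.6]
finger_gap: 0.1
gripper_force: 1.7
```

Call:
move_arm(targets=[{"claw":0,"translation":[0,-0.3,0],"yaw":0},{"claw":0,"translation":[0,-0.3,0],"yaw":0},{"claw":0,"translation":[0,-0.3,0],"yaw":0},{"claw":0,"translation":[0,-0.3,0],"yaw":0},{"claw":0,"translation":[0,-0.3,0],"yaw":0},{"claw":0,"translation":[0,-0.3,0],"yaw":0}])

```text
clock: 3.23
eef_pos: [560.8, -161.1, 76.2]
tool_rot: [-3.142, 0.0, 0.0]
ft_force: [0.3, -2.8, 1.5]
finger_gap: -0.6
gripper_force: 1.5
```

Call:
move_arm(targets=[{"claw":0,"translation":[0,-0.15,0],"yaw":0},{"claw":0,"translation":[0,-0.15,0],"yaw":0},{"claw":0,"translation":[0,-0.15,0],"yaw":0}])

```text
clock: 3.48
eef_pos: [560.7, -156.7, 76.2]
tool_rot: [-3.142, 0.0, 0.0]
ft_force: [0.5, -3.1, 1.6]
finger_gap: -0.3
gripper_force: 1.4
```

Call:
move_arm(targets=[{"claw":0,"translation":[0,-0.1,0],"yaw":0},{"claw":0,"translation":[0,-0.1,0],"yaw":0},{"claw":0,"translation":[0,0,0],"yaw":0}])

```text
clock: 3.73
eef_pos: [560.7, -154.6, 76.1]
tool_rot: [-3.141, 0.0, 0.0]
ft_force: [1.2, -2.3, 1.1]
finger_gap: 0.3
gripper_force: 1.0
```

Call:
move_arm(targets=[{"claw":0,"translation":[0,-0.1,0],"yaw":0},{"claw":0,"translation":[0,-0.1,0],"yaw":0},{"claw":0,"translation":[0,0,0],"yaw":0}])

```text
clock: 3.98
eef_pos: [560.7, -152.6, 76.2]
tool_rot: [-3.141, 0.0, 0.0]
ft_force: [1.2, -1.6, 0.7]
finger_gap: 0.1
gripper_force: 1.1
```

Call:
move_arm(targets=[{"claw":0,"translation":[0,-0.1,0],"yaw":0},{"claw":0,"translation":[0,-0.1,0],"yaw":0}])

```text
clock: 4.15
eef_pos: [560.7, -150.8, 76.2]
tool_rot: [3.142, -0.0, -0.0]
ft_force: [0.2, -2.5, 0.8]
finger_gap: 0.1
gripper_force: 1.3
```

Call:
move_arm(targets=[{"claw":0,"translation":[0,-0.1,0],"yaw":0}])

```text
clock: 4.23
eef_pos: [560.8, -150.0, 76.2]
tool_rot: [3.141, -0.0, 0.0]
ft_force: [1.4, -6.1, 1.0]
finger_gap: 0.6
gripper_force: 2.9
```

```bash
python3 - <<'E'
from h import *
d=grab('wrist','pics/w2.png');grab('scene','pics/s2.png');t=grab('top','pics/t2.png');o=get_obs();print(o['eef_pos'],o['ft_force'])
E
```

```text
[ 560.75612717 -150.17209142   76.25110686] [ 1.07261266 -4.44932154  0.13375827]
```

View pics/w2.png

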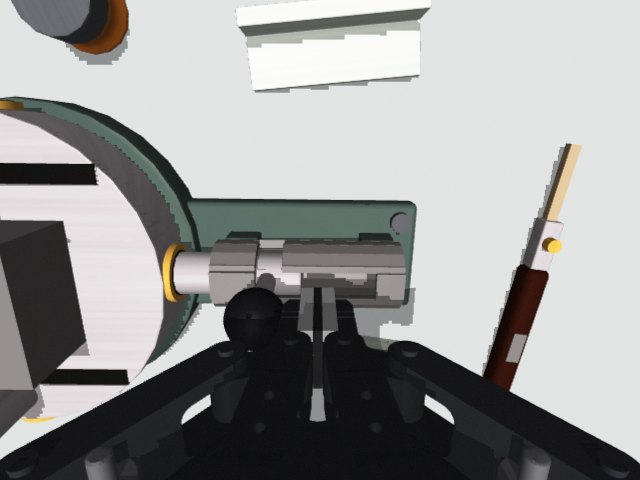

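The wrist view shows the ball at about (253,320) against the left finger, with the stem close to the notch. The force is just rising, so I'll push on to confirm the end stop.

Call:
move_arm(targets=[{"claw":0,"translation":[0,-0.1,0],"yaw":0},{"claw":0,"translation":[0,-0.1,0],"yaw":0}])

```text
clock: 4.55
eef_pos: [560.9, -149.5, 76.4]
tool_rot: [3.139, 0.001, 0.001]
ft_force: [-0.4, -10.9, 0.8]
finger_gap: -0.1
gripper_force: 5.6
```

```bash
python3 - <<'E'
from h import *
w=load('pics/w2.npz');print(onz(w,253,320,86)); print(get_obs()['ft_force'],get_obs()['eef_pos'])
E
```

```text
[ 560.71358209 -125.11086374   86.        ]
[ -0.37250986 -10.92136789   0.782067  ] [ 560.86794918 -149.48300601   76.42834386]
```

Call:
move_arm(targets=[{"claw":0,"translation":[0,-0.15,0],"yaw":0},{"claw":0,"translation":[0,-0.15,0],"yaw":0}])

```text
clock: 4.72
eef_pos: [560.9, -148.8, 76.6]
tool_rot: [3.135, 0.003, 0.001]
ft_force: [-0.3, -20.9, -1.3]
finger_gap: -0.3
gripper_force: 9.8
```

Call:
move_arm(targets=[{"claw":0,"translation":[0,1.0,0],"yaw":0},{"claw":0,"translation":[0,1.5,0],"yaw":0},{"claw":0,"translation":[-2.0,0,0],"yaw":0},{"claw":0,"translation":[-2.2,0,0],"yaw":0},{"claw":0,"translation":[0,-2,0],"yaw":0},{"claw":0,"translation":[0,-1.9,0],"yaw":0},{"claw":0,"translation":[0,0,0],"yaw":0},{"claw":0,"translation":[0,0,0],"yaw":0}])

```text
clock: 5.38
eef_pos: [518.3, -130.2, 75.9]
tool_rot: [-3.141, -0.002, 0.002]
ft_force: [0.5, -0.1, 0.6]
finger_gap: 0.3
gripper_force: 0.0
```

Call:
move_arm(targets=[{"claw":0,"translation":[1.5,0,0],"yaw":0},{"claw":0,"translation":[0.6,0,0],"yaw":0},{"claw":0,"translation":[0.5,0,0],"yaw":0},{"claw":0,"translation":[0.4,0,0],"yaw":0},{"claw":0,"translation":[0.4,0,0],"yaw":0}])

```text
clock: 5.8
eef_pos: [552.7, -131.2, 76.0]
tool_rot: [-3.141, 0.001, 0.002]
ft_force: [-1.5, -0.2, 0.8]
finger_gap: 0.1
gripper_force: 0.6
```

Call:
move_arm(targets=[{"claw":0,"translation":[0.4,0,0.1],"yaw":0},{"claw":0,"translation":[0.4,0,0.1],"yaw":0},{"claw":0,"translation":[0.4,0,0.1],"yaw":0},{"claw":0,"translation":[0.4,0,0],"yaw":0},{"claw":0,"translation":[0.2,0,0],"yaw":0},{"claw":0,"translation":[0,0,0],"yaw":0}])

```text
clock: 6.3
eef_pos: [571.2, -130.7, 73.1]
tool_rot: [-3.141, 0.0, -0.0]
ft_force: [-0.4, 0.2, -0.3]
finger_gap: 0.4
gripper_force: 0.3
```

```bash
python3 - <<'E'
from h import *
d=grab('wrist','pics/w3.png');o=get_obs();print(o['eef_pos'],o['ft_force'])
E
```

```text
[ 571.20050437 -130.75968601   73.27466643] [-0.98400048  1.16516174 -0.61871105]
```

View pics/w3.png

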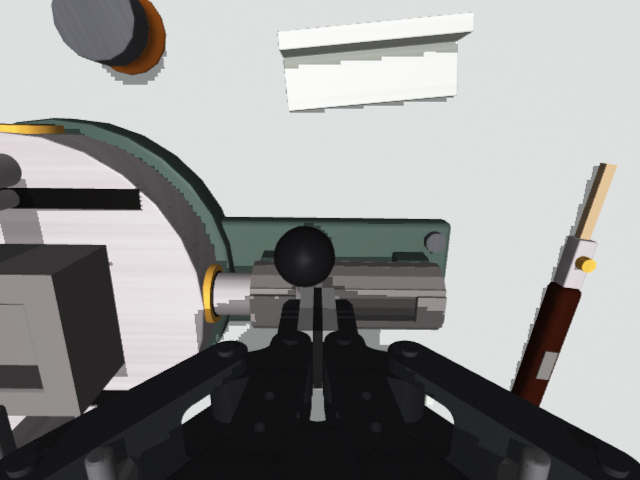

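The ball, at (305,256), is roughly half over on the +x side and in the notch. Next I'll go above it and press down.

```bash
python3 - <<'E'
from h import *
w=load('pics/w3.npz')
for z in(66,70,74): print(onz(w,305,256,z))
E
```

```text
[ 592.34590929 -126.3002925    66.        ]
[ 593.76157349 -126.43769144   70.        ]
[ 595.17723769 -126.57509039   74.        ]
```

Call:
move_arm(targets=[{"claw":0,"translation":[-1.0,0,0],"yaw":0},{"claw":0,"translation":[0,0,-2.0],"yaw":0},{"claw":0,"translation":[0,0,-1.5],"yaw":0},{"claw":0,"translation":[2.2,0,0],"yaw":0},{"claw":0,"translation":[2.1,0,0],"yaw":0},{"claw":0,"translation":[0,0,0],"yaw":0},{"claw":0,"translation":[0,0,0],"yaw":0}])

```text
clock: 6.93
eef_pos: [604.2, -130.9, 108.8]
tool_rot: [3.141, 0.0, 0.001]
ft_force: [-0.9, 0.5, -0.2]
finger_gap: 0.2
gripper_force: 0.0
```

Call:
move_arm(targets=[{"claw":0,"translation":[0,0,1.2],"yaw":0},{"claw":0,"translation":[0,0,0.8],"yaw":0},{"claw":0,"translation":[0,0,0.5],"yaw":0},{"claw":0,"translation":[0,0,0.4],"yaw":0},{"claw":0,"translation":[0,0,0.4],"yaw":0},{"claw":0,"translation":[0,0,0.4],"yaw":0}])

```text
clock: 7.43
eef_pos: [603.2, -130.8, 70.6]
tool_rot: [-3.141, 0.0, 0.001]
ft_force: [1.6, 0.2, 2.0]
finger_gap: 0.2
gripper_force: 0.9
```

Call:
move_arm(targets=[{"claw":0,"translation":[0,0,0.3],"yaw":0},{"claw":0,"translation":[0,0,0.3],"yaw":0},{"claw":0,"translation":[0,0,0.2],"yaw":0}])

```text
clock: 7.68
eef_pos: [602.9, -130.7, 62.2]
tool_rot: [-3.141, 0.0, 0.003]
ft_force: [0.7, -0.3, 0.6]
finger_gap: -0.2
gripper_force: 0.5
```

Call:
move_arm(targets=[{"claw":0,"translation":[0,0,0.15],"yaw":0},{"claw":0,"translation":[0,0,0.15],"yaw":0}])

```text
clock: 7.85
eef_pos: [603.6, -130.8, 59.9]
tool_rot: [-3.141, 0.0, 0.001]
ft_force: [0.9, 0.5, 1.6]
finger_gap: 0.1
gripper_force: 0.8
```

Call:
move_arm(targets=[{"claw":0,"translation":[0,0,0.15],"yaw":0},{"claw":0,"translation":[0,0,0.1],"yaw":0}])

```text
clock: 8.02
eef_pos: [604.2, -130.8, 58.3]
tool_rot: [-3.142, 0.0, -0.001]
ft_force: [-0.6, 1.5, 8.2]
finger_gap: -0.3
gripper_force: 4.0
```

Reaching the bottom; I'll press a little more firmly.

Call:
move_arm(targets=[{"claw":0,"translation":[0,0,0.15],"yaw":0},{"claw":0,"translation":[0,0,0.1],"yaw":0},{"claw":0,"translation":[0,0,0],"yaw":0}])

```text
clock: 8.27
eef_pos: [604.5, -130.9, 57.9]
tool_rot: [3.142, -0.0, 0.002]
ft_force: [-3.8, 1.3, 13.4]
finger_gap: 0.1
gripper_force: 6.8
```

Call:
move_arm(targets=[{"claw":0,"translation":[0,0,-0.6],"yaw":0},{"claw":0,"translation":[0,0,-2.5],"yaw":0},{"claw":0,"translation":[0,0,-4],"yaw":0},{"claw":0,"translation":[0,0,-4],"yaw":0},{"claw":0,"translation":[-3,3,0],"yaw":0},{"claw":0,"translation":[-3,3,0],"yaw":0},{"claw":0,"translation":[-1,2,0],"yaw":0},{"claw":0,"translation":[0,0,0],"yaw":0},{"claw":0,"translation":[0,0,0],"yaw":0}])

```text
clock: 9.02
eef_pos: [533.9, -210.6, 166.1]
tool_rot: [-3.141, 0.004, 0.001]
ft_force: [-1.3, 0.7, 0.3]
finger_gap: 0.2
gripper_force: 0.0
```

```bash
python3 - <<'E'
from h import *
d=grab('wrist','pics/w4.png');o=get_obs();print(o['eef_pos'],o['ft_force'])
E
```

```text
[ 534.5032163  -209.8726331   166.06851784] [-0.16369086  1.39282056 -1.02109709]
```

View pics/w4.png

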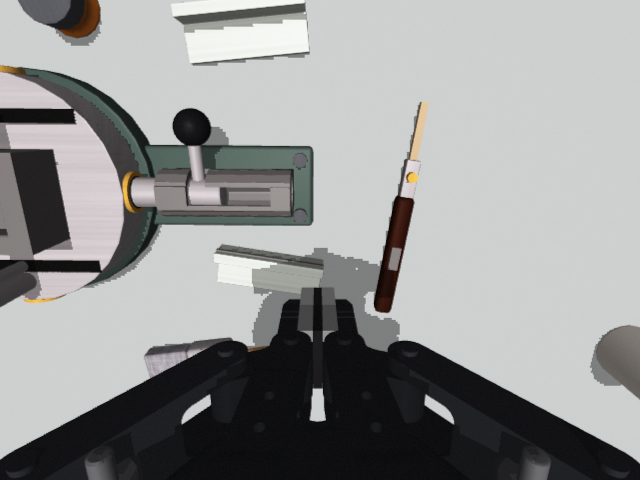

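The handle lies sideways in the notch, ball at (192,127), and nothing else has moved. I'll check the ball's position and hand in.

```bash
python3 - <<'E'
from h import *
w=load('pics/w4.npz');p=onz(w,192,127,46);print(p)
if 600<p[0]<616 and -134<p[1]<-121: print(sign_off())
E
```

```text
[ 607.8533294  -126.56948443   46.        ]
the job is handed in; nothing more can be done
None
```

The bolt is pushed home against its stop and the handle is swung down to the bottom of the notch. The arm is clear, nothing else was touched, and the job was handed in at about 9 s.

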